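Unload a kiln slab of test pieces onto the display rack in firing order

ROBOT

A 6-joint arm with a two-finger parallel gripper is mounted at the origin on the work surface. World frame = base frame: x ahead of the robot, y to its left, z up, the work surface at z = 0. Lengths are in m, angles in rad, forces in N, time in s.
With the tool pointing down it reaches from about 0.35 to 0.975 m from the base axis. Payload 17.4 kg.
Tool frame: the origin (TCP) lies between the finger pads; the fingertips stand env.tips_ahead ahead of it and the grasp point (between the pads) lies 8 mm behind it (env.tips_ahead is the distance from the TCP to the fingertips, in m); z points along the fingers, y is the line along which they close (so a half turn about z gives the same grasp; the last joint's range is limited). The gripper opens to 85 mm and grips with 20 to 120 N. Pads are 22 mm wide; open, the fingers measure 114 mm over their backs; the gripper's body (76 mm by 85 mm) begins 54 mm behind the grasp point. The pads swing forward as they close: fully open they stand 13 mm farther back than shut.
Start: joints at [-1.325, 0.116, 1.442, -0, 1.584, -0.038], TCP at [0.189, -0.648, 0.242] pointing down, gripper open.
Joint ranges: [-2.83, 2.83], [-0.83, 2.19], [0.07, 2.5], [-1.14, 4.28], [0.01, 3], [-2.97, 2.97]. Speed limits (rad/s): [1.89, 1.89, 2.22, 3.14, 3.14, 3.14].

INTERFACE

Orientations are given as a 3x3 rotation matrix whose columns are the frame's x, y, z axes.
In Python, from rig import env gives the robot as it stands. The module is installed in compiled form; this text tells all that it offers.
- The arm moves only by the tool apply_moves, never from a script. Its argument "plan" is a list of rows, each a list of 7 numbers: the turn, a rotation vector about the tool's x, y, z in rad, then the shift along the tool's x, y, z in m, then the closure, from 0 (fully open) to 1 (shut). A call has 1 to 10 rows; each row shifts and turns the commanded pose from where the row before left it, along the tool's axes as they then stand; what a row does not reach is not made up. A row lasts 1/12 s, in which the tool goes at most 41.7 mm and 7.16 degrees, less where a joint would pass 70% of its speed; a pose out of reach is approached as far as the arm can. A call is refused whole if a number of a shift passes 0.0417 or a number of a turn 0.125, either way. A call with a gripper value outside its range is refused whole. The fingers move at their own pace and stop on an object; the grip force is fixed at half the most. Time passes only in rows, so rows that do not move let the fingers close. It gives the time, the measured TCP pose, the force, the opening and the grip force at its end, in the units of the state.
- env.get_state(): the state, without advancing time (a new reading comes with each control period).
- env.camera(name): name is "side" or "top"; returns (picture, depth): 400x640x3 uint8, red, green, blue; 400x640 float32, m along the optical axis (not along the pixel's ray), 0 where there is no reading.
- env.get_calibration(name): a dict with "intrinsics" (3x3 intrinsics, pixels), "k1" (the pictures are not rectified: a ray, as slopes to the right and down, at radius r is drawn at 1 + k1 r^2 times it, then the intrinsics apply), "T" (4x4, takes a point from camera to world coordinates). Camera axes: x right, y down, z forward; pixel columns grow to the right and rows downward; lengths in m; the calibration is good to about 2 mm. A picture is of the moment at which its call begins. get_calibration takes no time and is no camera call.
- env.finish_job(): hands the job in; it is judged then, once.
The state is a dict: "clock": time; "q": joint angles; "qvel": joint speeds; "joint_torque": joint torques, N m; "ee_pos": TCP position; "eef_rot": TCP orientation; "wrist_force": force on the tool from outside, world axes, zero at the start; "wrist_torque": the same for the moment, N m; "width": finger opening in m; "grip_force": force on a finger pad.
Only numpy, scipy, OpenCV 4.12 (cv2) and the standard library are available. Lean on these libraries where they do the work, as an engineer would, in place of code of your own. Each camera call takes 0.05 s, during which the arm holds its last target. There are 200 camera calls.

TASK

Four test pieces have come out of the kiln, standing in a row on the white setters of the kiln slab, and their order is the only record of where each one was fired. Move all four to the wooden display rack in the same left-to-right order as they stand on the slab (seen from the robot), one in each well, standing upright in the middle of the well. Set them down without dropping or toppling any, and leave alone the small things that stand at the ends of the slab and the rack.

Things in the scene. Friction and masses are not known exactly. Their poses are not given: they have to be found in the camera images.
- flask_center (a point): The sake flask: grey-green glazed stoneware, 94 mm tall, round body 64 mm across, closing to a narrow 26 mm neck with a small 36 mm mouth; foot 52 mm across. The point is on its axis, half-way up (47 mm above its foot), where it is 63 mm across. z up. About 0.26 kg. Loose.
- tumbler_center (a point): The tall tumbler: same glaze, open round beaker 80 mm tall, slightly barrel-shaped, 50 mm across at the foot and at the rim. The point is on its axis, half-way up (40 mm above its foot), 55 mm across there. z up. About 0.22 kg. Loose.
- square_cup_center (a point): The square cup: same glaze, open cup of square plan, 54 by 54 mm with upright sides, 64 mm tall on a 42 mm square foot 6 mm high. The point is at its centre, half-way up (32 mm above its foot); its x and y axes are square to its sides. It stands turned up to 0.4 rad from the slab. About 0.22 kg. Loose.
- tea_bowl_center (a point): The small tea bowl: same glaze, the lowest of the four, open and round, 56 mm tall, 67 mm across at the rim, curving in to a 42 mm foot. The point is on its axis, half-way up (28 mm above its foot), 65 mm across there. z up. About 0.17 kg. Loose.
- setter_flask: Firing setter that the flask stands on at the start: white fireclay disc 76 mm across, 8 mm thick, stuck to the kiln slab; it stays there. Origin at the centre of its underside, on the slab's top face.
- setter_tumbler: Firing setter that the tumbler stands on at the start: a white disc, the smallest, 66 mm across, 8 mm thick, stuck to the slab. Origin at the centre of its underside.
- setter_square: Firing setter that the square cup stands on at the start: a square white tile 68 by 68 mm, 8 mm thick, stuck to the slab. Origin at the centre of its underside.
- setter_bowl: Firing setter that the tea bowl stands on at the start: the largest white disc, 84 mm across, 8 mm thick, stuck to the slab. Origin at the centre of its underside.
- kiln_slab: Kiln slab: buff, 110 by 560 mm, top face 52 mm above the table, fixed. Origin on the table under its middle; y runs along the row, +y to the robot's left. The setters lie on its centre line at y = +150, +50, -50, -150 mm (which is where differs each time); pieces' feet are 60 mm above the table. At its ends (y about +250, -250) stand a cone pack and a spare prop, up to 52 mm tall, loose, to be left alone.
- display_rack: Brown wooden rack, 110 by 560 mm, top 60 mm above the table, fixed, nearer or farther than the slab. Origin on the table under its middle; y runs along the row, +y to the robot's left. Four round, dark-floored wells 80 mm across, 7 mm deep (floor 53 mm above the table) at y = +150, +50, -50, -150 mm, x = 0. At its ends (y about +250, -250) a clay owl and a price card, up to 60 mm tall, loose, to be left alone.
Mind the look-alikes: they are no part of the job. Leave any yellow look-alike of the part that bears tumbler_center alone. What is shaped like the part that bears square_cup_center but yellow is not meant.

How it is judged:
At the end, for the whole second after the job is handed in: Each piece stands in the well that has the same place from the left as its setter has on the slab: axis within 14 mm of the well's centre along and across the rack, foot flat on the well's floor (height within 3.5 mm), tilt under 0.08 rad, at rest (((y of setter_flask in the frame of kiln_slab between 0.11 and 0.19 m and y of flask_center in the frame of display_rack between 0.136 and 0.164 m) or (y of setter_flask in the frame of kiln_slab between 0.01 and 0.09 m and y of flask_center in the frame of display_rack between 0.036 and 0.064 m) or (y of setter_flask in the frame of kiln_slab between -0.09 and -0.01 m and y of flask_center in the frame of display_rack between -0.064 and -0.036 m) or (y of setter_flask in the frame of kiln_slab between -0.19 and -0.11 m and y of flask_center in the frame of display_rack between -0.164 and -0.136 m)) and x of flask_center in the frame of display_rack between -0.014 and 0.014 m and z of flask_center in the frame of display_rack between 0.0965 and 0.1035 m and angle between each of flask, tumbler, square_cup, tea_bowl's own z axis and vertical below 0.08 rad and linear speed of each of flask, tumbler, square_cup, tea_bowl below 0.02 m/s and angular speed of each of flask, tumbler, square_cup, tea_bowl below 0.2 rad/s and ((y of setter_tumbler in the frame of kiln_slab between 0.11 and 0.19 m and y of tumbler_center in the frame of display_rack between 0.136 and 0.164 m) or (y of setter_tumbler in the frame of kiln_slab between 0.01 and 0.09 m and y of tumbler_center in the frame of display_rack between 0.036 and 0.064 m) or (y of setter_tumbler in the frame of kiln_slab between -0.09 and -0.01 m and y of tumbler_center in the frame of display_rack between -0.064 and -0.036 m) or (y of setter_tumbler in the frame of kiln_slab between -0.19 and -0.11 m and y of tumbler_center in the frame of display_rack between -0.164 and -0.136 m)) and x of tumbler_center in the frame of display_rack between -0.014 and 0.014 m and z of tumbler_center in the frame of display_rack between 0.0895 and 0.0965 m and ((y of setter_square in the frame of kiln_slab between 0.11 and 0.19 m and y of square_cup_center in the frame of display_rack between 0.136 and 0.164 m) or (y of setter_square in the frame of kiln_slab between 0.01 and 0.09 m and y of square_cup_center in the frame of display_rack between 0.036 and 0.064 m) or (y of setter_square in the frame of kiln_slab between -0.09 and -0.01 m and y of square_cup_center in the frame of display_rack between -0.064 and -0.036 m) or (y of setter_square in the frame of kiln_slab between -0.19 and -0.11 m and y of square_cup_center in the frame of display_rack between -0.164 and -0.136 m)) and x of square_cup_center in the frame of display_rack between -0.014 and 0.014 m and z of square_cup_center in the frame of display_rack between 0.0815 and 0.0885 m and ((y of setter_bowl in the frame of kiln_slab between 0.11 and 0.19 m and y of tea_bowl_center in the frame of display_rack between 0.136 and 0.164 m) or (y of setter_bowl in the frame of kiln_slab between 0.01 and 0.09 m and y of tea_bowl_center in the frame of display_rack between 0.036 and 0.064 m) or (y of setter_bowl in the frame of kiln_slab between -0.09 and -0.01 m and y of tea_bowl_center in the frame of display_rack between -0.064 and -0.036 m) or (y of setter_bowl in the frame of kiln_slab between -0.19 and -0.11 m and y of tea_bowl_center in the frame of display_rack between -0.164 and -0.136 m)) and x of tea_bowl_center in the frame of display_rack between -0.014 and 0.014 m and z of tea_bowl_center in the frame of display_rack between 0.0775 and 0.0845 m); the robot touches nothing.
It fails at once if a piece falls freely: dropped from more than about 2 cm, or knocked off its stand ((linear speed of flask above 0.65 m/s and contact force between flask and the fingers below 0.05 N) or (linear speed of tumbler above 0.65 m/s and contact force between tumbler and the fingers below 0.05 N) or (linear speed of square_cup above 0.65 m/s and contact force between square_cup and the fingers below 0.05 N) or (linear speed of tea_bowl above 0.65 m/s and contact force between tea_bowl and the fingers below 0.05 N)).
It fails at once if a piece is tipped over (angle between any of flask, tumbler, square_cup, tea_bowl's own z axis and vertical above 0.9 rad).
It fails at once if a small thing at the end of the slab or the rack is knocked over or pushed more than 3 cm (distance of any of cone_pack, spare_prop, owl, price_card from where it was at the start of the episode above 0.03 m or angle between any of cone_pack, spare_prop, owl, price_card's own z axis and vertical above 0.6 rad).
It also fails if it takes over 80 s, if anything falls off the work surface, if the arm or the gripper's body presses on something with over 40 N, if the wrist force passes 120 N, or if a joint passes its speed limit or range.

## Working session

There is one attempt and no reset: what is moved stays moved. The work goes in short steps, Python scripts to look and compute and a tool call to move; the robot and the scene stay as the last step left them, time stands still between calls to the robot, and variables do not carry over. Pictures are saved under pics/ and viewed, at most 14 in all, crops included, and the job is handed in when it is done.

Besides the shell and the picture viewer there is one more tool, called after "Request:" as a command line: name --pt "numbers of a row" for each row, then --argument value for the rest. apply_moves: Moves the arm, as the interface text tells. Its arguments: {"type":"object","properties":{"plan":{"type":"array"}},"required":["plan"]}

```bash
mkdir -p pics; ls
python3 - <<'E'
from rig import env
import cv2,numpy as np
s=env.get_state();print(s['clock'],s['ee_pos'],s['eef_rot'],s['width'],env.tips_ahead)
for n in("top","side"):
    p,d=env.camera(n);cv2.imwrite(f'pics/{n}0.png',p[:,:,::-1]);np.savez(f'/tmp/{n}0.npz',p=p,d=d)
    c=env.get_calibration(n);print(n,c)
E
```

```text
pics
0.0 [ 0.1889696  -0.64781758  0.2415745 ] [[ 9.59985861e-01  2.80048335e-01 -2.78017493e-04]
 [ 2.80048467e-01 -9.59985179e-01  1.14567349e-03]
 [ 5.39512801e-05 -1.17768872e-03 -9.99999305e-01]] 0.08525443985329002 0.011
top {'intrinsics': array([[417.68010716,   0.        , 321.39204076],
       [  0.        , 417.68010716, 203.05386085],
       [  0.        ,   0.        ,   1.        ]]), 'k1': -0.04348454661030601, 'T': array([[-0.02881075, -0.99283912,  0.11593281,  0.39292452],
       [-0.9995458 ,  0.02758956, -0.01212491,  0.00609327],
       [ 0.00883955, -0.11622949, -0.99318305,  0.95478973],
       [ 0.        ,  0.        ,  0.        ,  1.        ]])}
side {'intrinsics': array([[385.55565686,   0.        , 315.46865323],
       [  0.        , 385.55565686, 196.73160058],
       [  0.        ,   0.        ,   1.        ]]), 'k1': -0.0028601409596120866, 'T': array([[-0.98985253, -0.0909688 ,  0.1091634 ,  0.38663339],
       [-0.14171876,  0.68811427, -0.71162809,  0.65028712],
       [-0.01038094, -0.71987737, -0.69402364,  0.74149037],
       [ 0.        ,  0.        ,  0.        ,  1.        ]])}
```

View pics/top0.png

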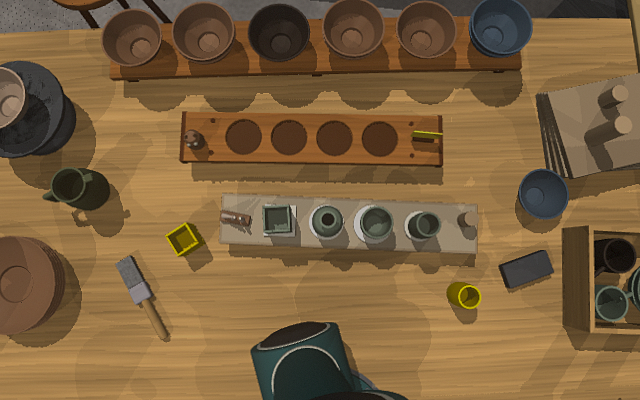

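View pics/side0.png

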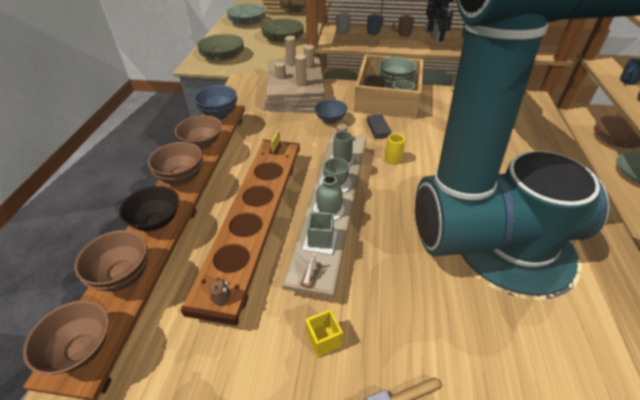

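The top view shows, from the left, the square cup (277,220), flask (326,221), tea bowl (375,223) and tumbler (423,225). The wells are at (243,137), (289,138), (334,139) and (379,139). Things that could be mistaken for the targets:
- the yellow square (184,239), not meant
- the yellow tumbler (465,295), not meant
- the green jug (72,188), far off the slab
- green cups in the crate (615,300), far off the slab

Only the four green pieces on white setters match the description. Next I'll measure them.

```bash
cat > h.py <<'E'
from rig import env
import cv2,numpy as np
from scipy.optimize import least_squares
def cloud(d,n):
    c=env.get_calibration(n);K,k1,T=c['intrinsics'],c['k1'],c['T']
    v,u=np.mgrid[:400,:640]
    x=cv2.undistortPoints(np.stack([u,v],-1).reshape(-1,1,2).astype(float),K,np.array([k1,0,0,0.])).reshape(400,640,2)
    P=np.concatenate([x*d[...,None],d[...,None]],-1)
    return P@T[:3,:3].T+T[:3,3]
def circ(P,r):
    f=lambda c:np.hypot(*(P-c).T)-r
    return least_squares(f,P.mean(0),loss='soft_l1',f_scale=.002)
E
python3 - <<'E'
from h import *
z=np.load('/tmp/top0.npz');p,d=z['p'],z['d'];W=cloud(d,'top')
def rect(u0,u1,v0,v1,lo,hi):
    R=W[v0:v1,u0:u1].reshape(-1,3);m=(R[:,2]>lo)&(R[:,2]<hi);return R[m]
for n,b,lo,hi in(('rack',(170,455,100,175),.057-.004,.0675),('slab',(210,490,185,262),.044,.0572)):
    R=rect(*b,lo,hi);r=cv2.minAreaRect((R[:,:2]*1000).astype(np.float32));print(n,r,np.median(R[:,2]))
S={'square':(277,220),'flask':(326,221),'bowl':(375,223),'tumbler':(423,225)}
H={'square':.124,'flask':.154,'bowl':.116,'tumbler':.14}
for n,(u,v) in S.items():
    R=rect(u-24,u+24,v-24,v+24,H[n]-.008,H[n]+.008)
    print(n,len(R),np.percentile(R[:,2],[5,50,95]).round(4),R[:,:2].min(0).round(4),R[:,:2].max(0).round(4),((R[:,:2].min(0)+R[:,:2].max(0))/2).round(4),cv2.minAreaRect((R[:,:2]*1000).astype(np.float32)))
# wells
for n,(u,v) in {'w1':(243,137),'w2':(289,138),'w3':(334,139),'w4':(379,139)}.items():
    R=rect(u-26,u+26,v-26,v+26,.045,.0565);print(n,len(R),((R[:,:2].min(0)+R[:,:2].max(0))/2).round(4),np.ptp(R[:,:2],axis=0),np.median(R[:,2]))
cv2.imwrite('pics/crop0.png',cv2.resize(p[100:260,170:490,::-1],None,fx=2.5,fy=2.5,interpolation=cv2.INTER_CUBIC))
E
```

```text
rack ((643.316162109375, 13.247283935546875), (579.8760986328125, 114.2012939453125), 87.49769592285156) 0.06002160980641735
slab ((452.2411804199219, -62.56201171875), (559.31787109375, 110.50337219238281), 85.92427825927734) 0.05358089963689594
square 271 [0.1204 0.1243 0.1266] [0.4344 0.0599] [0.4889 0.1155] [0.4616 0.0877] ((461.55712890625, 87.75750732421875), (54.430625915527344, 54.49991226196289), 1.759933352470398)
flask 243 [0.1529 0.155  0.1572] [ 0.4379 -0.0308] [0.4707 0.0019] [ 0.4543 -0.0145] ((454.3705139160156, -14.89422607421875), (31.89605140686035, 32.74790954589844), 24.55858612060547)
bowl 251 [0.1107 0.1166 0.1192] [ 0.4152 -0.1477] [ 0.4818 -0.0811] [ 0.4485 -0.1144] ((448.390869140625, -114.3770523071289), (65.79808807373047, 65.18287658691406), 54.20423126220703)
tumbler 210 [0.1334 0.1404 0.1426] [ 0.4173 -0.2364] [ 0.4651 -0.1872] [ 0.4412 -0.2118] ((440.9629821777344, -211.61129760742188), (47.43724822998047, 47.279598236083984), 34.05055618286133)
w1 982 [0.6416 0.1676] [0.09959209 0.11183201] 0.053903301455414276
w2 951 [0.6391 0.0642] [0.10451289 0.11084179] 0.0540518844245822
w3 956 [ 0.6319 -0.0342] [0.0983227  0.11231893] 0.05408582073716656
w4 931 [ 0.6279 -0.1309] [0.09716228 0.10723734] 0.05422817854021955
```

View pics/crop0.png

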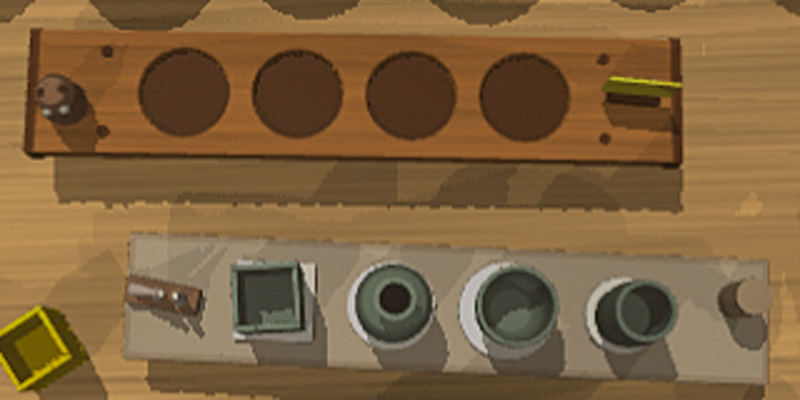

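The crop confirms the choice: square cup, flask, bowl and tumbler from the left, each on its setter shape. The wells are at crop (184,92), (298,94), (411,96) and (525,98). I'll refine the wells by colour and the rims by circle fits.

Run:
```python
from h import *
z=np.load('/tmp/top0.npz');p,d=z['p'],z['d'];W=cloud(d,'top')
c=env.get_calibration('top');K,k1,T=c['intrinsics'],c['k1'],c['T']
g=p[...,0].astype(np.uint8)
C=[]
for (u,v) in ((243.6,136.8),(289.2,137.6),(334.4,138.4),(380,139.2)):
    u0,v0=int(u-24),int(v-24);q=g[v0:v0+48,u0:u0+48];q=cv2.resize(q,None,fx=4,fy=4,interpolation=cv2.INTER_CUBIC)
    t,b=cv2.threshold(q,0,255,cv2.THRESH_BINARY_INV|cv2.THRESH_OTSU)
    cs,_=cv2.findContours(b,cv2.RETR_EXTERNAL,cv2.CHAIN_APPROX_NONE)
    k=min(cs,key=lambda k:np.hypot(*(np.array(cv2.minEnclosingCircle(k)[0])-96))+(1e3 if cv2.contourArea(k)<8000 else 0))
    e=cv2.fitEllipse(k);px=np.array(e[0])/4-.375+[u0,v0]
    n=cv2.undistortPoints(px.reshape(1,1,2),K,np.array([k1,0,0,0.])).ravel()
    r=T[:3,:3]@[*n,1];X=T[:3,3]+r*(.058-T[2,3])/r[2];C.append(X[:2]);print(px.round(1),np.array(e[1])/4,X.round(4))
C=np.array(C);m=C.mean(0);a=np.polyfit(C[:,1],C[:,0],1)[0];print('rack',m,'slope',a)
yd=np.array([a,1])/np.hypot(a,1)
for k in(.15,.05,-.05,-.15):print('well',(m+k*yd).round(4))
for n,(u,v),h,r in(('flask',(326,221),.154,.018),('bowl',(375,223),.116,.0325),('tumbler',(423,225),.14,.024)):
    R=W[v-26:v+26,u-26:u+26].reshape(-1,3);R=R[abs(R[:,2]-h)<.006][:,:2]
    H=cv2.convexHull((R*1000).astype(np.float32))
    print(n,cv2.minEnclosingCircle(H),cv2.fitEllipse(H))
R=W[196:246,252:302].reshape(-1,3)
for hw in(.003,.006):print('sq',cv2.minAreaRect((R[abs(R[:,2]-.124)<hw][:,:2]*1000).astype(np.float32)))
# outer body of bowls/flask for check
z=np.load('/tmp/side0.npz');V=cloud(z['d'],'side').reshape(-1,3)
for n,c0,h in(('sq',(.4616,.0877),.124),('flask',(.4543,-.0148),.154),('bowl',(.4485,-.1144),.116),('tum',(.4412,-.2118),.14)):
    R=V[(np.hypot(*(V[:,:2]-c0).T)<.05)&(abs(V[:,2]-h)<.006)][:,:2]
    print(n,len(R),((R.min(0)+R.max(0))/2).round(4),np.ptp(R,axis=0).round(4))
```

```text
[243.1 136.3] [35.61345291 36.54992294] [0.6506 0.1635 0.058 ]
[288.5 136.9] [35.72808456 36.36341858] [0.6464 0.0634 0.058 ]
[333.9 137.6] [35.65112305 36.34750366] [ 0.642  -0.0367  0.058 ]
[379.3 138.4] [35.53052521 36.30130768] [ 0.6377 -0.1368  0.058 ]
rack [0.64416971 0.01333985] slope 0.0429890008554183
well [0.6506 0.1632]
well [0.6463 0.0633]
well [ 0.642  -0.0366]
well [ 0.6377 -0.1365]
flask ((454.30206298828125, -14.609944343566895), 16.71984100341797) ((454.2699279785156, -14.59514045715332), (32.8056526184082, 33.07551193237305), 53.09159851074219)
bowl ((448.5123291015625, -114.47632598876953), 33.419593811035156) ((448.501220703125, -114.37142944335938), (65.79055786132812, 66.17249298095703), 5.479050636291504)
tumbler ((441.06939697265625, -211.76719665527344), 24.813814163208008) ((441.11346435546875, -211.9373321533203), (47.59024429321289, 48.735374450683594), 167.27554321289062)
sq ((461.364013671875, 87.47686004638672), (54.014556884765625, 54.176883697509766), 1.4410386085510254)
sq ((461.55712890625, 87.75750732421875), (54.430625915527344, 54.49991226196289), 1.759933352470398)
sq 246 [0.4625 0.0905] [0.0548 0.0567]
flask 128 [ 0.4561 -0.0126] [0.0327 0.0329]
bowl 177 [ 0.4505 -0.1115] [0.0651 0.0695]
tum 122 [ 0.4411 -0.2076] [0.049  0.0511]
```

Measured positions:

| Slot (from left) | Piece | Slab position (x, y) | Well (x, y) |
|---|---|---|---|
| 1 | square | (.4615, .0876), faces at about +.026 rad | (.6506, .1632) |
| 2 | flask | (.4543, -.0146) | (.6463, .0633) |
| 3 | bowl | (.4485, -.1144) | (.642, -.0366) |
| 4 | tumbler | (.441, -.2118) | (.6377, -.1365) |

I'll turn the tool first so it closes along x, which keeps the fingers clear of the neighbouring pieces.

Request:
apply_moves --pt "0 0 -0.12 0 0 0 0" --pt "0 0 -0.12 0 0 0 0" --pt "0 0 -0.12 0 0 0 0" --pt "0 0 -0.12 0 0 0 0" --pt "0 0 -0.12 0 0 0 0" --pt "0 0 -0.12 0 0 0 0" --pt "0 0 -0.12 0 0 0 0" --pt "0 0 -0.12 0 0 0 0" --pt "0 0 -0.12 0 0 0 0" --pt "0 0 -0.12 0 0 0 0"

```text
clock: 0.93
ee_pos: [0.189, -0.6479, 0.2419]
eef_rot: [[0.081, 0.997, -0.0], [0.997, -0.081, 0.001], [0.001, -0.0, -1.0]]
wrist_force: [-0.2, 0.1, -0.1]
width: 0.0855
grip_force: 0.0
```

Request:
apply_moves --pt "0 0 -0.113 0 0 0 0" --pt "0 0 0 0 0 0 0"

```text
clock: 1.1
ee_pos: [0.189, -0.6479, 0.2419]
eef_rot: [[-0.032, 0.999, -0.0], [0.999, 0.032, 0.001], [0.001, -0.0, -1.0]]
wrist_force: [0.2, -0.6, -0.1]
width: 0.085
grip_force: 0.0
```

```bash
cat > g.py <<'E'
import sys
from h import *
# args: x y z [yaw] -> remaining tool shift
s=env.get_state();R=s['eef_rot'];t=np.array(list(map(float,sys.argv[1:4])))
yaw=np.arctan2(R[1,0],R[0,0]);w=float(sys.argv[4]) if len(sys.argv)>4 else 1.597
print('clk',round(s['clock'],2),'pos',s['ee_pos'].round(4),'yaw',yaw.round(4),'tilt',np.arccos(-R[2,2]).round(4),'tool shift',(R.T@(t-s['ee_pos'])).round(4),'turn z',round(yaw-w,4),'w',s['width'],'F',s['wrist_force'].round(1),s['grip_force'])
E
python3 g.py .441 -.2118 .18
```

```text
clk 1.1 pos [ 0.189  -0.6479  0.2419] yaw 1.6025 tilt 0.0006 tool shift [0.4279 0.2657 0.0621] turn z 0.0055 w 0.0849721526432464 F [ 0.2 -0.6 -0.1] 0.0
```

Request:
apply_moves --pt "0 0 0 0.0306 0.019 0 0" --pt "0 0 0 0.0306 0.019 0 0" --pt "0 0 0 0.0306 0.019 0 0" --pt "0 0 0 0.0306 0.019 0 0" --pt "0 0 0 0.0306 0.019 0 0" --pt "0 0 0 0.0306 0.019 0 0" --pt "0 0 0 0.0306 0.019 0 0" --pt "0 0 0 0.0306 0.019 0 0" --pt "0 0 0 0.0306 0.019 0 0" --pt "0 0 0 0.0306 0.019 0 0"

```text
clock: 1.93
ee_pos: [0.3714, -0.3355, 0.2423]
eef_rot: [[-0.021, 1.0, 0.0], [1.0, 0.021, -0.0], [-0.0, 0.0, -1.0]]
wrist_force: [0.6, -0.0, 0.2]
width: 0.0853
grip_force: 0.0
```

Request:
apply_moves --pt "0 0 0.002 0.0305 0.019 0.0 0" --pt "0 0 0.002 0.0305 0.019 0.0 0" --pt "0 0 0.002 0.0305 0.019 0 0" --pt "0 0 0 0.0305 0.019 0 0" --pt "0 0 0 0 0 0 0" --pt "0 0 0 0 0 0 0"

```text
clock: 2.43
ee_pos: [0.4447, -0.212, 0.2422]
eef_rot: [[-0.02, 1.0, -0.0], [1.0, 0.02, 0.0], [0.0, -0.0, -1.0]]
wrist_force: [-0.9, -0.5, 0.1]
width: 0.0857
grip_force: 0.0
```

```bash
python3 g.py .441 -.2118 .092
python3 - <<'E'
from h import *
p,d=env.camera('side');cv2.imwrite('pics/s1.png',cv2.resize(p[0:300,250:550,::-1],None,fx=2,fy=2));np.savez('/tmp/s1.npz',p=p,d=d)
E
```

```text
clk 2.43 pos [ 0.4447 -0.212   0.2422] yaw 1.5904 tilt 0.0002 tool shift [ 0.0003 -0.0037  0.1502] turn z -0.0066 w 0.0856531331413565 F [-0.9 -0.5  0.1] 0.0
```

View pics/s1.png

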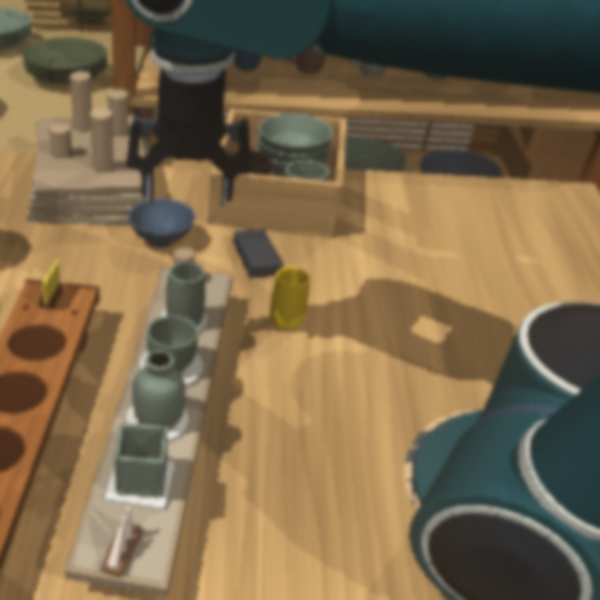

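The gripper stands over the tumbler with the fingers straddling it along x, clear of the neighbours. I'll centre, lower and close.

Request:
apply_moves --pt "0 0 0 0 -0.0035 0.01 0" --pt "0 0 0 0 0 0.03 0" --pt "0 0 0 0 0 0.03 0" --pt "0 0 0 0 0 0.03 0" --pt "0 0 0 0 0 0.02 0" --pt "0 0 0 0 0 0.02 0" --pt "0 0 0 0 0 0.01 0" --pt "0 0 0 0 0 0 0"

```text
clock: 3.15
ee_pos: [0.439, -0.2138, 0.0897]
eef_rot: [[-0.018, 1.0, -0.003], [1.0, 0.018, 0.002], [0.002, -0.003, -1.0]]
wrist_force: [-0.5, 0.3, 0.5]
width: 0.0853
grip_force: 0.0
```

```bash
python3 g.py .441 -.2118 .092
python3 - <<'E'
from h import *
for n in('top','side'):
    p,d=env.camera(n);V=cloud(d,n).reshape(-1,3)
    if n=='side':cv2.imwrite('pics/s2.png',cv2.resize(p[60:260,250:400,::-1],None,fx=3,fy=3))
    m=(abs(V[:,1]+.212)<.02)&(abs(V[:,0]-.441)<.075)&(abs(V[:,0]-.441)>.034)&(V[:,2]>.063)&(V[:,2]<.16)
    R=V[m];
    for s in(-1,1):
        Q=R[(R[:,0]-.441)*s>0];print(n,s,len(Q),Q.min(0).round(4) if len(Q) else '',Q.max(0).round(4) if len(Q) else '')
E
```

```text
clk 3.15 pos [ 0.439  -0.2138  0.0897] yaw 1.5883 tilt 0.0037 tool shift [ 0.002   0.002  -0.0023] turn z -0.0087 w 0.08533525415826734 F [-0.5  0.3  0.5] 0.0
top -1 50 [ 0.3667 -0.2247  0.1306] [ 0.3994 -0.2045  0.1595]
top 1 0  
side -1 166 [ 0.3669 -0.2283  0.0979] [ 0.4067 -0.1967  0.1599]
side 1 157 [ 0.4753 -0.2281  0.097 ] [ 0.5136 -0.197   0.16  ]
```

View pics/s2.png

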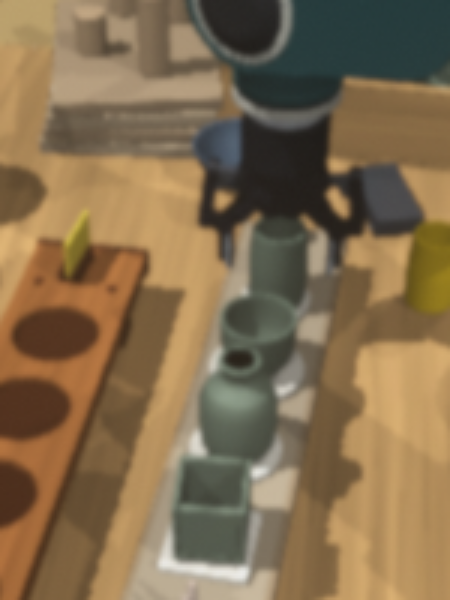

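Fingers straddle the tumbler (crop 278,265) with their tips near z≈.095. I'll trim 2 mm and close.

Request:
apply_moves --pt "0 0 0 0.002 0.002 -0.002 0" --pt "0 0 0 0 0 0 0.2" --pt "0 0 0 0 0 0 0.3" --pt "0 0 0 0 0 0 0.5" --pt "0 0 0 0 0 0 1" --pt "0 0 0 0 0 0 1" --pt "0 0 0 0 0 0 1" --pt "0 0 0 0 0 0 1" --pt "0 0 0 0 0 0 1" --pt "0 0 0 0 0 0 1"

```text
clock: 4.08
ee_pos: [0.443, -0.2117, 0.0955]
eef_rot: [[-0.02, 1.0, 0.001], [1.0, 0.02, -0.001], [-0.001, 0.001, -1.0]]
wrist_force: [-2.5, 1.0, 8.8]
width: 0.0518
grip_force: 64.1
```

```bash
python3 g.py .441 -.2118 .092
```

```text
clk 4.08 pos [ 0.443  -0.2117  0.0955] yaw 1.5909 tilt 0.0015 tool shift [-0.0001 -0.002   0.0035] turn z -0.0061 w 0.05182235825756096 F [-2.5  1.   8.8] 64.06326368650639
```

Request:
apply_moves --pt "0 0 0 0 0 -0.003 1" --pt "0 0 0 0 0 -0.007 1" --pt "0 0 0 0 0 -0.01 1" --pt "0 0 0 0 0 -0.015 1" --pt "0 0 0 0 0 -0.015 1" --pt "0 0 0 0 0 0 1" --pt "0 0 0 0 0 0 1"

```text
clock: 4.67
ee_pos: [0.4429, -0.2116, 0.1452]
eef_rot: [[-0.02, 1.0, 0.001], [1.0, 0.02, -0.001], [-0.001, 0.001, -1.0]]
wrist_force: [0.3, 0.2, -3.8]
width: 0.0517
grip_force: 63.2
```

```bash
python3 g.py .6377 -.1365 .1455
```

```text
clk 4.67 pos [ 0.4429 -0.2116  0.1452] yaw 1.5908 tilt 0.0017 tool shift [ 7.120e-02  1.962e-01 -1.000e-04] turn z -0.0062 w 0.05169023685083321 F [ 0.3  0.2 -3.8] 63.17349761365335
```

Request:
apply_moves --pt "0 0 0 0.004 0.01 0 1" --pt "0 0 0 0.008 0.022 0 1" --pt "0 0 0 0.01 0.027 0 1" --pt "0 0 0 0.01 0.028 0 1" --pt "0 0 0 0.01 0.028 0 1" --pt "0 0 0 0.01 0.028 0 1" --pt "0 0 0 0.008 0.023 0 1" --pt "0 0 0 0.007 0.02 0 1" --pt "0 0 0 0.004 0.01 0 1" --pt "0 0 0 0 0 0 1"

```text
clock: 5.5
ee_pos: [0.6384, -0.1353, 0.1426]
eef_rot: [[-0.021, 1.0, -0.002], [1.0, 0.021, 0.001], [0.001, -0.002, -1.0]]
wrist_force: [0.3, -0.3, -2.4]
width: 0.0517
grip_force: 63.5
```

Request:
apply_moves --pt "0 0 0 0 0 0.01 1" --pt "0 0 0 0 0 0.015 1" --pt "0 0 0 0 0 0.012 1" --pt "0 0 0 0 0 0.005 1" --pt "0 0 0 0 0 0 1" --pt "0 0 0 0 0 0 1" --pt "0 0 0 0 0 0 1"

```text
clock: 6.08
ee_pos: [0.6373, -0.1368, 0.103]
eef_rot: [[-0.02, 1.0, 0.001], [1.0, 0.02, -0.0], [-0.0, 0.001, -1.0]]
wrist_force: [1.1, -0.4, -2.3]
width: 0.0519
grip_force: 63.5
```

```bash
python3 g.py .6377 -.1365 .0885;python3 - <<'E'
from h import *
p,d=env.camera('side');cv2.imwrite('pics/s3.png',cv2.resize(p[100:300,200:400,::-1],None,fx=3,fy=3))
E
```

```text
clk 6.08 pos [ 0.6373 -0.1368  0.103 ] yaw 1.5905 tilt 0.0009 tool shift [0.0003 0.0004 0.0145] turn z -0.0065 w 0.051871920797680944 F [ 1.1 -0.4 -2.3] 63.46167856917418
```

View pics/s3.png

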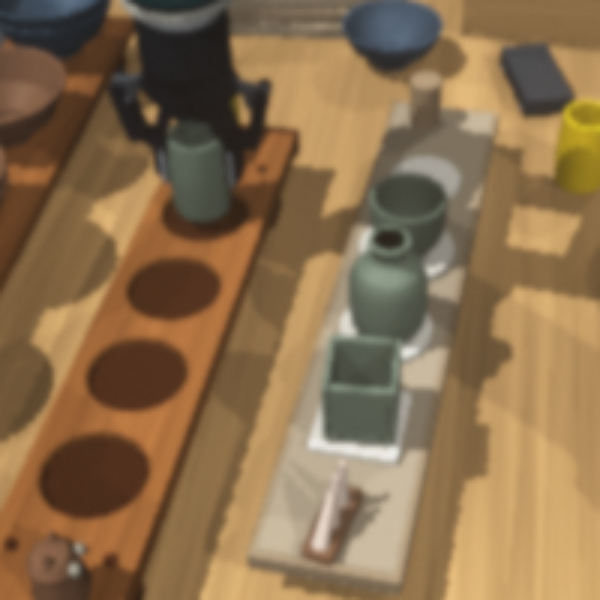

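The tumbler hangs upright over the fourth well (crop 205,205). I'll lower it gently and watch the force.

Request:
apply_moves --pt "0 0 0 0 0 0.005 1" --pt "0 0 0 0 0 0.004 1" --pt "0 0 0 0 0 0.003 1" --pt "0 0 0 0 0 0.001 1" --pt "0 0 0 0 0 0 1" --pt "0 0 0 0 0 0 1" --pt "0 0 0 0 0 0 1"

```text
clock: 6.72
ee_pos: [0.6372, -0.1366, 0.0894]
eef_rot: [[-0.02, 1.0, 0.0], [1.0, 0.02, -0.0], [-0.0, 0.0, -1.0]]
wrist_force: [-0.9, -0.5, -2.0]
width: 0.0517
grip_force: 63.5
```

Request:
apply_moves --pt "0 0 0 0 0 0.0015 1" --pt "0 0 0 0 0 0 1" --pt "0 0 0 0 0 0 1"

```text
clock: 6.97
ee_pos: [0.6374, -0.1366, 0.0885]
eef_rot: [[-0.02, 1.0, 0.001], [1.0, 0.02, -0.0], [-0.0, 0.001, -1.0]]
wrist_force: [-3.6, 1.0, 4.7]
width: 0.052
grip_force: 64.3
```

Contact. Opening gently and then rising.

Request:
apply_moves --pt "0 0 0 0 0 0 0.3" --pt "0 0 0 0 0 0 0.3" --pt "0 0 0 0 0 0 0.2" --pt "0 0 0 0 0 0 0" --pt "0 0 0 0 0 0 0" --pt "0 0 0 0 0 0 0" --pt "0 0 0 0 0 -0.01 0" --pt "0 0 0 0 0 -0.025 0" --pt "0 0 0 0 0 -0.035 0" --pt "0 0 0 0 0 -0.035 0"

```text
clock: 7.8
ee_pos: [0.6367, -0.1364, 0.1942]
eef_rot: [[-0.02, 1.0, -0.001], [1.0, 0.02, 0.0], [0.0, -0.001, -1.0]]
wrist_force: [0.1, -1.4, 0.5]
width: 0.0856
grip_force: 0.0
```

```bash
cat > chk.py <<'E'
import sys
from h import *
# x y rimz halfsize : piece rim extent centre from both cameras
a=list(map(float,sys.argv[1:]));h=a[2]
for n in('top','side'):
    p,d=env.camera(n);V=cloud(d,n).reshape(-1,3)
    m=(abs(V[:,0]-a[0])<a[3]+.012)&(abs(V[:,1]-a[1])<a[3]+.012)&(abs(V[:,2]-h)<.006);R=V[m]
    if len(R)<20: print(n,'few');continue
    print(n,len(R),'c',((R[:,:2].min(0)+R[:,:2].max(0))/2).round(4),np.ptp(R[:,:2],axis=0).round(4),'z95',np.percentile(R[:,2],[50,95]).round(4))
E
python3 g.py .4485 -.1144 .18; python3 chk.py .6377 -.1365 .133 .025;  python3 chk.py .4485 -.1144 .116 .0335
```

```text
clk 7.8 pos [ 0.6367 -0.1364  0.1942] yaw 1.5908 tilt 0.0013 tool shift [ 0.0258 -0.1877  0.0144] turn z -0.0062 w 0.08562361444145455 F [ 0.1 -1.4  0.5] 0.0
top few
side 126 c [ 0.6385 -0.1352] [0.0492 0.0515] z95 [0.1327 0.1356]
top few
side 176 c [ 0.4505 -0.112 ] [0.0647 0.0705] z95 [0.1157 0.1186]
```

The tumbler is placed within about 2 mm. Next, the bowl.

Request:
apply_moves --pt "0 0 0 0.001 -0.01 0 0" --pt "0 0 0 0.003 -0.025 0 0" --pt "0 0 0 0.004 -0.028 0 0" --pt "0 0 0 0.004 -0.028 0 0" --pt "0 0 0 0.004 -0.028 0 0" --pt "0 0 0 0.004 -0.027 0 0" --pt "0 0 0 0.003 -0.022 0 0" --pt "0 0 0 0.002 -0.015 0 0" --pt "0 0 0 0.001 -0.005 0 0" --pt "0 0 0 0 0 0 0"

```text
clock: 8.83
ee_pos: [0.4475, -0.1141, 0.1922]
eef_rot: [[-0.02, 1.0, -0.0], [1.0, 0.02, 0.0], [0.0, -0.0, -1.0]]
wrist_force: [-0.8, 0.1, -0.7]
width: 0.0856
grip_force: 0.0
```

Request:
apply_moves --pt "0 0 0 0 0 0.01 0" --pt "0 0 0 0 0 0.02 0" --pt "0 0 0 0 0 0.01 0" --pt "0 0 0 0 0 0 0" --pt "0 0 0 0 0 0 0" --pt "0 0 0 0 0 0 0"

```text
clock: 9.33
ee_pos: [0.4491, -0.1144, 0.1532]
eef_rot: [[-0.02, 1.0, -0.0], [1.0, 0.02, -0.0], [-0.0, -0.0, -1.0]]
wrist_force: [0.3, -0.5, 0.6]
width: 0.0854
grip_force: 0.0
```

```bash
python3 g.py .4485 -.1144 .09
```

```text
clk 9.33 pos [ 0.4491 -0.1144  0.1532] yaw 1.5909 tilt 0.0 tool shift [ 0.     -0.0006  0.0632] turn z -0.0061 w 0.08536582411276775 F [ 0.3 -0.5  0.6] 0.0
```

Request:
apply_moves --pt "0 0 0 0 -0.0005 0.015 0" --pt "0 0 0 0 0 0.02 0" --pt "0 0 0 0 0 0.018 0" --pt "0 0 0 0 0 0.01 0" --pt "0 0 0 0 0 0 0" --pt "0 0 0 0 0 0 0" --pt "0 0 0 0 0 0 0"

```text
clock: 9.92
ee_pos: [0.4488, -0.1146, 0.0912]
eef_rot: [[-0.02, 1.0, 0.001], [1.0, 0.02, -0.0], [-0.0, 0.001, -1.0]]
wrist_force: [0.1, -0.6, 0.4]
width: 0.0858
grip_force: 0.0
```

Request:
apply_moves --pt "0 0 0 0 0 0 0.1" --pt "0 0 0 0 0 0 0.2" --pt "0 0 0 0 0 0 0.3" --pt "0 0 0 0 0 0 0.5" --pt "0 0 0 0 0 0 1" --pt "0 0 0 0 0 0 1" --pt "0 0 0 0 0 0 1" --pt "0 0 0 0 0 0 1"

```text
clock: 10.58
ee_pos: [0.4488, -0.1145, 0.0915]
eef_rot: [[-0.02, 1.0, 0.002], [1.0, 0.02, -0.001], [-0.001, 0.002, -1.0]]
wrist_force: [-2.5, 0.6, 11.4]
width: 0.0657
grip_force: 64.5
```

Request:
apply_moves --pt "0 0 0 0 0 -0.003 1" --pt "0 0 0 0 0 -0.007 1" --pt "0 0 0 0 0 -0.01 1" --pt "0 0 0 0 0 -0.015 1" --pt "0 0 0 0 0 -0.015 1" --pt "0 0 0 0 0 0 1" --pt "0 0 0 0 0 0 1"

```text
clock: 11.17
ee_pos: [0.4485, -0.1145, 0.1407]
eef_rot: [[-0.02, 1.0, 0.002], [1.0, 0.02, -0.001], [-0.001, 0.002, -1.0]]
wrist_force: [0.1, -0.4, -3.1]
width: 0.066
grip_force: 67.0
```

Request:
apply_moves --pt "0 0 0 0.004 0.01 0 1" --pt "0 0 0 0.008 0.022 0 1" --pt "0 0 0 0.01 0.027 0 1" --pt "0 0 0 0.01 0.028 0 1" --pt "0 0 0 0.01 0.028 0 1" --pt "0 0 0 0.01 0.028 0 1" --pt "0 0 0 0.01 0.022 0 1" --pt "0 0 0 0.008 0.02 0 1" --pt "0 0 0 0.004 0.01 0 1" --pt "0 0 0 0 0 0 1"

```text
clock: 12.0
ee_pos: [0.6428, -0.0354, 0.1381]
eef_rot: [[-0.021, 1.0, -0.002], [1.0, 0.021, 0.0], [0.0, -0.002, -1.0]]
wrist_force: [-0.9, -0.5, -2.0]
width: 0.0657
grip_force: 67.1
```

Request:
apply_moves --pt "0 0 0 0 0 0.01 1" --pt "0 0 0 0 0 0.015 1" --pt "0 0 0 0 0 0.012 1" --pt "0 0 0 0 0 0.005 1" --pt "0 0 0 0 0 0 1" --pt "0 0 0 0 0 0 1" --pt "0 0 0 0 0 0 1"

```text
clock: 12.58
ee_pos: [0.6418, -0.0367, 0.0984]
eef_rot: [[-0.02, 1.0, 0.001], [1.0, 0.02, -0.0], [-0.0, 0.001, -1.0]]
wrist_force: [-0.3, 0.9, -2.4]
width: 0.0658
grip_force: 67.1
```

```bash
python3 g.py .642 -.0366 .0845; python3 chk.py .642 -.0366 .123 .0335; python3 chk.py .6377 -.1365 .133 .025
```

```text
clk 12.58 pos [ 0.6418 -0.0367  0.0984] yaw 1.5905 tilt 0.0008 tool shift [0.0001 0.0002 0.0139] turn z -0.0065 w 0.06582551803767248 F [-0.3  0.9 -2.4] 67.13770820992067
top 40 c [ 0.64   -0.0363] [0.0266 0.0657] z95 [0.1237 0.1264]
side 211 c [ 0.642  -0.0344] [0.0902 0.069 ] z95 [0.1229 0.1267]
top few
side 34 c [ 0.6279 -0.1453] [0.0285 0.0355] z95 [0.1332 0.1352]
```

Request:
apply_moves --pt "0 0 0 0 0 0.005 1" --pt "0 0 0 0 0 0.004 1" --pt "0 0 0 0 0 0.0025 1" --pt "0 0 0 0 0 0.001 1" --pt "0 0 0 0 0 0 1" --pt "0 0 0 0 0 0 1" --pt "0 0 0 0 0 0.001 1" --pt "0 0 0 0 0 0 1" --pt "0 0 0 0 0 0 1"

```text
clock: 13.53
ee_pos: [0.6418, -0.0365, 0.0846]
eef_rot: [[-0.02, 1.0, 0.001], [1.0, 0.02, -0.0], [-0.0, 0.001, -1.0]]
wrist_force: [0.1, 0.6, 0.6]
width: 0.0658
grip_force: 67.3
```

Request:
apply_moves --pt "0 0 0 0 0 0 0.2" --pt "0 0 0 0 0 0 0.15" --pt "0 0 0 0 0 0 0.1" --pt "0 0 0 0 0 0 0" --pt "0 0 0 0 0 0 0" --pt "0 0 0 0 0 0 0" --pt "0 0 0 0 0 -0.01 0" --pt "0 0 0 0 0 -0.025 0" --pt "0 0 0 0 0 -0.04 0" --pt "0 0 0 0 0 -0.04 0"

```text
clock: 14.37
ee_pos: [0.641, -0.0364, 0.2006]
eef_rot: [[-0.02, 1.0, -0.002], [1.0, 0.02, 0.0], [0.0, -0.002, -1.0]]
wrist_force: [0.4, 0.6, 0.7]
width: 0.0853
grip_force: 0.0
```

```bash
python3 g.py .4543 -.0146 .097; python3 chk.py .642 -.0366 .109 .0335; python3 chk.py .6377 -.1365 .133 .025; python3 chk.py .4543 -.0146 .154 .018
```

```text
clk 14.37 pos [ 0.641  -0.0364  0.2006] yaw 1.5908 tilt 0.0018 tool shift [ 0.0255 -0.186   0.1039] turn z -0.0062 w 0.08531520484475759 F [0.4 0.6 0.7] 0.0
top 27 c [ 0.667  -0.0189] [0.01  0.017] z95 [0.1087 0.1107]
side 183 c [ 0.6427 -0.0347] [0.0651 0.0678] z95 [0.1087 0.1112]
top 25 c [ 0.6524 -0.123 ] [0.0147 0.0157] z95 [0.134  0.1362]
side 101 c [ 0.6379 -0.1326] [0.0489 0.0485] z95 [0.1325 0.1354]
top few
side 128 c [ 0.456 -0.012] [0.0327 0.0323] z95 [0.1552 0.157 ]
```

Request:
apply_moves --pt "0 0 0 0.001 -0.01 0 0" --pt "0 0 0 0.003 -0.025 0 0" --pt "0 0 0 0.004 -0.028 0 0" --pt "0 0 0 0.004 -0.028 0 0" --pt "0 0 0 0.004 -0.028 0 0" --pt "0 0 0 0.004 -0.026 0 0" --pt "0 0 0 0.003 -0.022 0 0" --pt "0 0 0 0.002 -0.015 0 0" --pt "0 0 0 0.001 -0.005 0 0" --pt "0 0 0 0 0 0 0"

```text
clock: 15.5
ee_pos: [0.4531, -0.0141, 0.1989]
eef_rot: [[-0.02, 1.0, 0.0], [1.0, 0.02, 0.0], [0.0, 0.0, -1.0]]
wrist_force: [-0.2, 0.3, 0.4]
width: 0.0855
grip_force: 0.0
```

Request:
apply_moves --pt "0 0 0 0 0 0.01 0" --pt "0 0 0 0 0 0.015 0" --pt "0 0 0 0 0 0 0" --pt "0 0 0 0 0 0 0" --pt "0 0 0 0 0 0 0"

```text
clock: 15.92
ee_pos: [0.4545, -0.0143, 0.1743]
eef_rot: [[-0.02, 1.0, -0.001], [1.0, 0.02, 0.0], [0.0, -0.001, -1.0]]
wrist_force: [0.0, -0.1, 0.9]
width: 0.0853
grip_force: 0.0
```

```bash
python3 g.py .4543 -.0146 .098
```

```text
clk 15.92 pos [ 0.4545 -0.0143  0.1743] yaw 1.5908 tilt 0.0007 tool shift [-0.0003 -0.0002  0.0763] turn z -0.0062 w 0.08532155865358183 F [ 0.  -0.1  0.9] 0.0
```

Request:
apply_moves --pt "0 0 0 0 0 0.015 0" --pt "0 0 0 0 0 0.02 0" --pt "0 0 0 0 0 0.02 0" --pt "0 0 0 0 0 0.013 0" --pt "0 0 0 0 0 0.006 0" --pt "0 0 0 0 0 0.002 0" --pt "0 0 0 0 0 0 0" --pt "0 0 0 0 0 0 0"

```text
clock: 16.58
ee_pos: [0.4547, -0.0143, 0.0993]
eef_rot: [[-0.02, 1.0, 0.001], [1.0, 0.02, -0.0], [-0.0, 0.001, -1.0]]
wrist_force: [0.4, -0.4, -0.5]
width: 0.0858
grip_force: 0.0
```

Request:
apply_moves --pt "0 0 0 0 0 0 0.1" --pt "0 0 0 0 0 0 0.2" --pt "0 0 0 0 0 0 0.3" --pt "0 0 0 0 0 0 0.5" --pt "0 0 0 0 0 0 1" --pt "0 0 0 0 0 0 1" --pt "0 0 0 0 0 0 1" --pt "0 0 0 0 0 0 1"

```text
clock: 17.25
ee_pos: [0.4546, -0.0142, 0.0994]
eef_rot: [[-0.02, 1.0, 0.001], [1.0, 0.02, -0.0], [-0.0, 0.001, -1.0]]
wrist_force: [-0.9, 0.4, 7.5]
width: 0.0615
grip_force: 66.7
```

Request:
apply_moves --pt "0 0 0 0 0 -0.003 1" --pt "0 0 0 0 0 -0.007 1" --pt "0 0 0 0 0 -0.01 1" --pt "0 0 0 0 0 -0.015 1" --pt "0 0 0 0 0 -0.015 1" --pt "0 0 0 0 0 0 1" --pt "0 0 0 0 0 0 1"

```text
clock: 17.83
ee_pos: [0.4545, -0.0142, 0.1491]
eef_rot: [[-0.02, 1.0, 0.002], [1.0, 0.02, -0.0], [-0.0, 0.002, -1.0]]
wrist_force: [-0.5, 0.1, -3.5]
width: 0.0613
grip_force: 66.1
```

```bash
python3 g.py .6463 .0633 .1494
python3 - <<'E'
from h import *
p,d=env.camera('side');cv2.imwrite('pics/s4.png',cv2.resize(p[100:300,200:400,::-1],None,fx=3,fy=3))
E
```

```text
clk 17.83 pos [ 0.4545 -0.0142  0.1491] yaw 1.5908 tilt 0.0017 tool shift [0.0737 0.1933 0.    ] turn z -0.0062 w 0.061290829752138835 F [-0.5  0.1 -3.5] 66.0857393941842
```

View pics/s4.png

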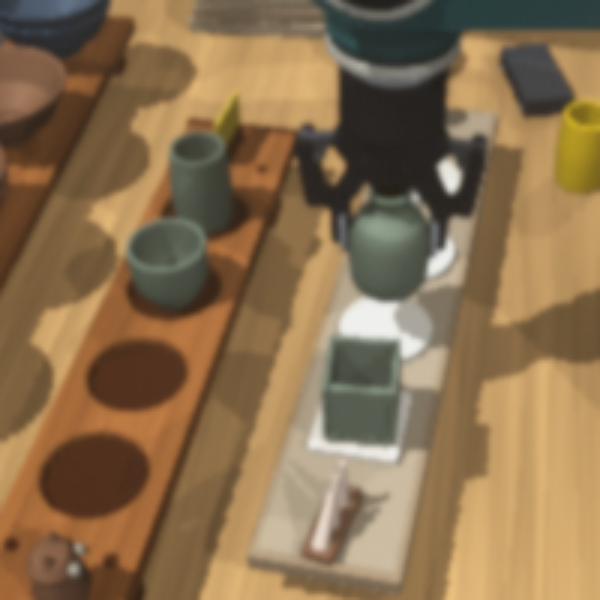

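The flask (crop 388,250) hangs upright, and the tumbler and bowl stand in wells 4 and 3. I'll carry it to well 2.

Request:
apply_moves --pt "0 0 0 0.004 0.01 0 1" --pt "0 0 0 0.008 0.022 0 1" --pt "0 0 0 0.01 0.027 0 1" --pt "0 0 0 0.01 0.028 0 1" --pt "0 0 0 0.01 0.028 0 1" --pt "0 0 0 0.01 0.027 0 1" --pt "0 0 0 0.01 0.022 0 1" --pt "0 0 0 0.008 0.02 0 1" --pt "0 0 0 0.0037 0.0095 0 1" --pt "0 0 0 0 0 0 1"

```text
clock: 18.72
ee_pos: [0.6473, 0.0643, 0.1465]
eef_rot: [[-0.021, 1.0, -0.002], [1.0, 0.021, 0.0], [0.0, -0.002, -1.0]]
wrist_force: [-0.3, -0.4, -3.3]
width: 0.0614
grip_force: 66.3
```

Request:
apply_moves --pt "0 0 0 0 0 0.01 1" --pt "0 0 0 0 0 0.015 1" --pt "0 0 0 0 0 0.012 1" --pt "0 0 0 0 0 0.005 1" --pt "0 0 0 0 0 0 1" --pt "0 0 0 0 0 0 1" --pt "0 0 0 0 0 0 1"

```text
clock: 19.3
ee_pos: [0.6463, 0.0632, 0.107]
eef_rot: [[-0.02, 1.0, 0.001], [1.0, 0.02, 0.0], [0.0, 0.001, -1.0]]
wrist_force: [-0.0, -0.2, -3.0]
width: 0.0614
grip_force: 66.3
```

Request:
apply_moves --pt "0 0 0 0 0 0.005 1" --pt "0 0 0 0 0 0.004 1" --pt "0 0 0 0 0 0.0025 1" --pt "0 0 0 0 0 0.001 1" --pt "0 0 0 0 0 0 1" --pt "0 0 0 0 0 0 1" --pt "0 0 0 0 0 0.001 1" --pt "0 0 0 0 0 0 1" --pt "0 0 0 0 0 0 1"

```text
clock: 20.05
ee_pos: [0.6462, 0.0634, 0.0928]
eef_rot: [[-0.02, 1.0, 0.0], [1.0, 0.02, 0.0], [0.0, 0.0, -1.0]]
wrist_force: [-0.3, 0.7, -2.9]
width: 0.061
grip_force: 66.3
```

```bash
python3 g.py .6463 .0633 .0924
```

```text
clk 20.05 pos [0.6462 0.0634 0.0928] yaw 1.5908 tilt 0.0 tool shift [-0.0001  0.0001  0.0004] turn z -0.0062 w 0.06102726429572542 F [-0.3  0.7 -2.9] 66.2793312681606
```

Request:
apply_moves --pt "0 0 0 0 0 0.001 1" --pt "0 0 0 0 0 0 1" --pt "0 0 0 0 0 0 1"

```text
clock: 20.3
ee_pos: [0.6463, 0.0634, 0.0925]
eef_rot: [[-0.02, 1.0, 0.001], [1.0, 0.02, 0.0], [0.0, 0.001, -1.0]]
wrist_force: [-3.4, 0.6, 4.9]
width: 0.0611
grip_force: 67.1
```

Request:
apply_moves --pt "0 0 0 0 0 0 0.22" --pt "0 0 0 0 0 0 0.18" --pt "0 0 0 0 0 0 0.1" --pt "0 0 0 0 0 0 0" --pt "0 0 0 0 0 0 0" --pt "0 0 0 0 0 0 0" --pt "0 0 0 0 0 -0.01 0" --pt "0 0 0 0 0 -0.025 0" --pt "0 0 0 0 0 -0.035 0" --pt "0 0 0 0 0 -0.035 0"

```text
clock: 21.13
ee_pos: [0.6457, 0.0633, 0.1982]
eef_rot: [[-0.02, 1.0, -0.001], [1.0, 0.02, -0.0], [-0.0, -0.001, -1.0]]
wrist_force: [0.3, -0.4, 1.2]
width: 0.0853
grip_force: 0.0
```

```bash
python3 g.py .4615 .0876 .095; python3 chk.py .6463 .0633 .147 .018; python3 chk.py .4615 .0876 .124 .027
```

```text
clk 21.13 pos [0.6457 0.0633 0.1982] yaw 1.5908 tilt 0.0012 tool shift [ 0.028  -0.1835  0.1035] turn z -0.0062 w 0.0852677601252942 F [ 0.3 -0.4  1.2] 0.0
top few
side 140 c [0.6473 0.0668] [0.035  0.0314] z95 [0.1482 0.1501]
top few
side 251 c [0.4626 0.0898] [0.055  0.0567] z95 [0.1241 0.1263]
```

Request:
apply_moves --pt "0 0 0 0.001 -0.01 0 0" --pt "0 0 0 0.003 -0.025 0 0" --pt "0 0 0 0.004 -0.028 0 0" --pt "0 0 0 0.005 -0.028 0 0" --pt "0 0 0 0.005 -0.028 0 0" --pt "0 0 0 0.004 -0.025 0 0" --pt "0 0 0 0.003 -0.02 0 0" --pt "0 0 0 0.002 -0.015 0 0" --pt "0 0 0 0.001 -0.005 0 0" --pt "0 0 -0.007 0 0 0 0"

```text
clock: 22.17
ee_pos: [0.4605, 0.0878, 0.1962]
eef_rot: [[-0.028, 1.0, -0.001], [1.0, 0.028, -0.0], [-0.0, -0.001, -1.0]]
wrist_force: [0.5, 0.2, 0.1]
width: 0.0855
grip_force: 0.0
```

Request:
apply_moves --pt "0 0 0 0 0 0.01 0" --pt "0 0 0 0 0 0.02 0" --pt "0 0 0 0 0 0.01 0" --pt "0 0 0 0 0 0 0" --pt "0 0 0 0 0 0 0" --pt "0 0 0 0 0 0 0"

```text
clock: 22.67
ee_pos: [0.4621, 0.0876, 0.1572]
eef_rot: [[-0.027, 1.0, 0.0], [1.0, 0.027, -0.0], [-0.0, 0.0, -1.0]]
wrist_force: [-0.3, -1.1, 0.9]
width: 0.0856
grip_force: 0.0
```

```bash
python3 g.py .4615 .0876 .092
```

```text
clk 22.67 pos [0.4621 0.0876 0.1572] yaw 1.5977 tilt 0.0 tool shift [-0.     -0.0006  0.0652] turn z 0.0007 w 0.08557307495585899 F [-0.3 -1.1  0.9] 0.0
```

Request:
apply_moves --pt "0 0 0 0 -0.0005 0.015 0" --pt "0 0 0 0 0 0.02 0" --pt "0 0 0 0 0 0.018 0" --pt "0 0 0 0 0 0.01 0" --pt "0 0 0 0 0 0.001 0" --pt "0 0 0 0 0 0 0" --pt "0 0 0 0 0 0 0"

```text
clock: 23.25
ee_pos: [0.4617, 0.0877, 0.0941]
eef_rot: [[-0.027, 1.0, 0.001], [1.0, 0.027, 0.0], [0.0, 0.001, -1.0]]
wrist_force: [-0.5, -0.1, -0.3]
width: 0.085
grip_force: 0.0
```

Request:
apply_moves --pt "0 0 0 0 0 0 0.2" --pt "0 0 0 0 0 0 0.3" --pt "0 0 0 0 0 0 0.4" --pt "0 0 0 0 0 0 0.6" --pt "0 0 0 0 0 0 1" --pt "0 0 0 0 0 0 1" --pt "0 0 0 0 0 0 1" --pt "0 0 0 0 0 0 1" --pt "0 0 0 0 0 0 1"

```text
clock: 24.0
ee_pos: [0.4615, 0.0877, 0.0937]
eef_rot: [[-0.027, 1.0, 0.001], [1.0, 0.027, 0.0], [0.0, 0.001, -1.0]]
wrist_force: [-0.7, 0.1, 5.9]
width: 0.0532
grip_force: 63.2
```

Request:
apply_moves --pt "0 0 0 0 0 -0.003 1" --pt "0 0 0 0 0 -0.007 1" --pt "0 0 0 0 0 -0.01 1" --pt "0 0 0 0 0 -0.015 1" --pt "0 0 0 0 0 -0.015 1" --pt "0 0 0 0 0 0 1" --pt "0 0 0 0 0 0 1"

```text
clock: 24.58
ee_pos: [0.4615, 0.0877, 0.1437]
eef_rot: [[-0.027, 1.0, 0.002], [1.0, 0.027, 0.0], [0.0, 0.002, -1.0]]
wrist_force: [0.1, -0.0, -2.6]
width: 0.0534
grip_force: 63.4
```

```bash
python3 g.py .6506 .1632 .142; python3 chk.py .4615 .0876 .174 .027
```

```text
clk 24.58 pos [0.4615 0.0877 0.1437] yaw 1.5978 tilt 0.0017 tool shift [0.0704 0.1911 0.002 ] turn z 0.0008 w 0.053350809581579166 F [ 0.1 -0.  -2.6] 63.412699699401855
top few
side 234 c [0.4611 0.0912] [0.0758 0.0544] z95 [0.173  0.1757]
```

Request:
apply_moves --pt "0 0 0 0.004 0.01 0 1" --pt "0 0 0 0.008 0.022 0 1" --pt "0 0 0 0.01 0.027 0 1" --pt "0 0 0 0.01 0.028 0 1" --pt "0 0 0 0.01 0.028 0 1" --pt "0 0 0 0.01 0.026 0 1" --pt "0 0 0 0.008 0.022 0 1" --pt "0 0 0 0.007 0.019 0 1" --pt "0 0 0 0.0035 0.009 0 1" --pt "0 0 0 0 0 0 1"

```text
clock: 25.52
ee_pos: [0.6508, 0.1637, 0.1411]
eef_rot: [[-0.027, 1.0, -0.002], [1.0, 0.027, -0.0], [-0.0, -0.002, -1.0]]
wrist_force: [0.5, -0.4, -3.0]
width: 0.0537
grip_force: 63.9
```

Request:
apply_moves --pt "0 0 0 0 0 0.01 1" --pt "0 0 0 0 0 0.015 1" --pt "0 0 0 0 0 0.012 1" --pt "0 0 0 0 0 0.005 1" --pt "0 0 0 0 0 0 1" --pt "0 0 0 0 0 0 1" --pt "0 0 0 0 0 0 1"

```text
clock: 26.1
ee_pos: [0.6503, 0.1633, 0.1015]
eef_rot: [[-0.027, 1.0, 0.001], [1.0, 0.027, 0.0], [0.0, 0.001, -1.0]]
wrist_force: [-0.3, -0.7, -2.7]
width: 0.0535
grip_force: 63.9
```

Request:
apply_moves --pt "0 0 0 0 0 0.005 1" --pt "0 0 0 0 0 0.004 1" --pt "0 0 0 0 0 0.0025 1" --pt "0 0 0 0 0 0.001 1" --pt "0 0 0 0 0 0 1" --pt "0 0 0 0 0 0 1" --pt "0 0 0 0 0 0.001 1" --pt "0 0 0 0 0 0 1" --pt "0 0 0 0 0 0 1"

```text
clock: 26.85
ee_pos: [0.6502, 0.1633, 0.0873]
eef_rot: [[-0.027, 1.0, 0.0], [1.0, 0.027, 0.0], [0.0, 0.0, -1.0]]
wrist_force: [0.5, -0.4, -3.2]
width: 0.053
grip_force: 63.9
```

```bash
python3 g.py .6506 .1632 .0867
```

```text
clk 26.85 pos [0.6502 0.1633 0.0873] yaw 1.5977 tilt 0.0 tool shift [-0.0001  0.0004  0.0006] turn z 0.0007 w 0.05303941346543303 F [ 0.5 -0.4 -3.2] 63.85860800743103
```

Request:
apply_moves --pt "0 0 0 0 0 0.001 1" --pt "0 0 0 0 0 0 1" --pt "0 0 0 0 0 0 1"

```text
clock: 27.1
ee_pos: [0.6503, 0.1633, 0.0867]
eef_rot: [[-0.027, 1.0, 0.001], [1.0, 0.027, 0.0], [0.0, 0.001, -1.0]]
wrist_force: [-1.0, -1.0, 2.5]
width: 0.0537
grip_force: 64.0
```

Contact. Releasing, rising and backing off toward the robot so the top camera sees the rack.

Request:
apply_moves --pt "0 0 0 0 0 0 0.3" --pt "0 0 0 0 0 0 0.27" --pt "0 0 0 0 0 0 0.2" --pt "0 0 0 0 0 0 0" --pt "0 0 0 0 0 0 0" --pt "0 0 0 0 0 0 0" --pt "0 0 0 0 0 -0.01 0" --pt "0 0 0 0 0 -0.03 0" --pt "0 0 0 0 0 -0.04 0" --pt "0 0 0 0 0 -0.04 0"

```text
clock: 27.93
ee_pos: [0.6496, 0.1631, 0.2079]
eef_rot: [[-0.027, 1.0, -0.001], [1.0, 0.027, -0.0], [-0.0, -0.001, -1.0]]
wrist_force: [0.6, 0.6, -0.2]
width: 0.0853
grip_force: 0.0
```

Request:
apply_moves --pt "0 0 0 0.01 -0.02 0 0" --pt "0 0 0 0.02 -0.025 0 0" --pt "0 0 0 0.02 -0.03 0 0" --pt "0 0 0 0.02 -0.03 0 0" --pt "0 0 0 0.02 -0.03 0 0" --pt "0 0 0 0.02 -0.03 0 0" --pt "0 0 0 0.02 -0.03 0 0" --pt "0 0 0 0.02 -0.03 0 0" --pt "0 0 0 0.02 -0.03 0 0" --pt "0 0 0 0 0 0 0"

```text
clock: 28.77
ee_pos: [0.3868, 0.3286, 0.2076]
eef_rot: [[-0.03, 1.0, 0.0], [1.0, 0.03, 0.002], [0.002, 0.0, -1.0]]
wrist_force: [0.3, -1.1, -0.1]
width: 0.0853
grip_force: 0.0
```

```bash
python3 chk.py .6506 .1632 .117 .027; python3 chk.py .6463 .0633 .147 .018; python3 chk.py .642 -.0366 .109 .0335; python3 chk.py .6377 -.1365 .133 .025
python3 - <<'E'
from h import *
p,d=env.camera('top');cv2.imwrite('pics/t5.png',p[:,:,::-1])
E
```

```text
top 275 c [0.6501 0.1638] [0.0554 0.0548] z95 [0.1171 0.1198]
side 289 c [0.6507 0.1662] [0.0558 0.0576] z95 [0.1169 0.1192]
top 217 c [0.6458 0.0622] [0.033  0.0321] z95 [0.1481 0.15  ]
side 141 c [0.6473 0.0657] [0.0336 0.0324] z95 [0.1478 0.1495]
top 239 c [ 0.6415 -0.0362] [0.0674 0.0653] z95 [0.1092 0.1118]
side 184 c [ 0.6427 -0.0347] [0.065  0.0699] z95 [0.1087 0.1114]
top 191 c [ 0.6371 -0.137 ] [0.0496 0.0505] z95 [0.1334 0.1363]
side 121 c [ 0.6379 -0.1362] [0.0473 0.0532] z95 [0.1326 0.1356]
```

View pics/t5.png

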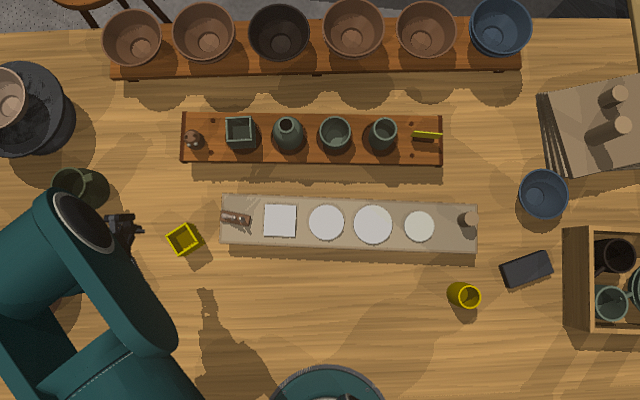

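All four stand in wells 1–4 in the order square (240,132), flask (289,133), bowl (335,133), tumbler (383,133). They are within about 1.5 mm of the well centres, the setters are empty, and the end pieces are untouched. Handing in.

```bash
python3 -c "
from rig import env
print(env.finish_job())"
```

```text
the job is handed in; nothing more can be done
None
```

I moved all four pieces to the rack in their slab order (square cup, flask, tea bowl, tumbler from the left); each stood upright within about 2 mm of its well's centre in the last picture, and the job was handed in at about 29 s with no verdict returned.

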